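# Give a shaft bearing a stroke of grease with a push gun

### The job

Grease the shaft bearing on the bench: pull the push-type grease gun off the parking stud in its holder, press its coupler squarely onto the tilted nipple of the bearing housing until it snaps on, then push the gun on, still square to the nipple, to the end of its stroke. Finish while you are still gripping the gun and holding it pushed home against its spring, and leave the loose spare bearing, grease tub and spanner where they are.

Things in the scene. Friction and masses are not known exactly. Their poses are not given: they have to be found in the camera images.
- gun: Push-type grease gun, upright on the stud, 0.45 to 0.75 kg, round about its axis. Origin: on the axis at the seal face in its coupler; z runs to the grip. Along z in mm: coupler (dia 34) -15 (mouth) to 18, rod (dia 14) to 34, aluminium barrel (dia 38) to 94, black collar (dia 46) to 99, black round grip (dia 32) to 150, its top.
- coupler_seat (a point): Centre of the flat seal face inside the gun's coupler, 15 mm above its flared mouth (opening dia about 22 mm). Rod and coupler slide into the barrel as the gun is pushed. Four sprung pawls snap behind the 16 mm nipple head just as this face meets the head's face: about 5 to 9 N to push on, about 10 N to pull off. With the stroke at 0 it lies at the gun's origin.
- nozzle (a joint): Stroke of the gun in m: 0 = rod fully out (sprung), 0.016 = pushed home against the stop, when the 16 mm gap between coupler and barrel has closed. Spring force 9 N at 0, about 16 N at 0.016, so that the coupler snaps on first and the stroke follows.
- holder: Gun holder fixed to the bench: steel plate 100 x 80 x 6 mm with a drip cup (dia 64, rim 26 mm high) and the upright parking stud in its middle. Origin: middle of the underside; z up.
- stud (a point): Centre of the top face of the parking stud (button head of 16 mm dia, like the nipple), 45 mm above the bench, where the gun's coupler is parked at the start.
- bearing: Grey cast pillow-block bearing housing with its shaft, fixed on a plate 204 x 82 x 12 mm. Origin: middle of the plate's underside. x: along the plate, -x is the side to which the nipple leans; y: along the shaft (axis 61 mm up; belt pulley dia 84 at y = 45 to 64 mm). Housing top 107 mm up.
- nipple: Button-head grease nipple on the housing, leaning 30 degrees off vertical. Origin: centre of its flat round face (head dia 16, neck dia 10, hexagon 17 mm wide from 17 mm below the face). z points out of the face along its axis. In the bearing's frame it is at (-38, 0, 127) mm. When the coupler is home, the seal face lies on this origin and the gun's z lies along this z.
- spare_bearing: Loose ball bearing lying flat, dia 80, 18 mm high; to be left alone. Origin: middle of its underside.
- grease_tub: Loose closed tub, dia 80, 80 mm high, standing; to be left alone. Origin: middle of its underside.
- spanner: Loose steel spanner 200 mm long lying along its x; to be left alone.
Mind the look-alikes: they are no part of the job. What is shaped like the gun but pink or turquoise is not meant.

How it is judged (in metres and radians):
On the way, in this order (a step that is already met when the one before it is completed fails the run):
1. the gun is pulled up off the parking stud, in the fingers (distance between coupler_seat and stud above 0.04 m and contact force between the fingers and gun above 2 N), for 0.1 s.
2. the coupler has snapped on the nipple, squarely (distance between coupler_seat and nipple below 0.0025 m and angle between the z axis of gun and the z axis of nipple, either way round below 0.07 rad), for 0.1 s.
At the end, for the whole second after the job is handed in: Coupler's seal face within 2.5 mm of the nipple's face, gun within 4 degrees (0.07 rad) of the nipple's axis, stroke pushed in more than 12.5 of its 16 mm with over 8 N on the nipple, gun still in the fingers (over 3 N) and at rest (under 20 mm/s) (all of step 2 and value of joint nozzle above 0.0125 m and contact force between gun and nipple above 8 N and contact force between the fingers and gun above 3 N and linear speed of gun below 0.02 m/s); the arm keeps its last pose, push and grip.
It fails at once if a loose bystander is pushed away (more than 30 mm) (distance of any of spare_bearing, grease_tub, spanner from where it was at the start of the episode above 0.03 m).
It also fails if it takes over 48 s, if anything falls off the work surface, if the arm or the gripper's body presses on something with over 40 N, if the wrist force passes 120 N, or if a joint passes its speed limit or range.

### The arm

A 6-joint arm with a two-finger parallel gripper is mounted at the origin on the work surface. World frame = base frame: x ahead of the robot, y to its left, z up, the work surface at z = 0. Lengths are in mm, angles in rad, forces in N, time in s.
With the tool pointing down it reaches from about 400 to 925 mm from the base axis. Payload 12.5 kg.
Tool frame: the origin (TCP) lies between the finger pads; the fingertips stand 19 mm ahead of it and the grasp point (between the pads) is the TCP (env.tips_ahead is the distance from the TCP to the fingertips, in mm); z points along the fingers, y is the line along which they close (so a half turn about z gives the same grasp; the last joint's range is limited). The gripper opens to 95 mm and grips with 3 to 60 N. Pads are 20 mm wide; open, the fingers measure 119 mm over their backs; the gripper's body (75 mm by 180 mm) begins 59 mm behind the grasp point.
Start: joints at [-1.236, 0.491, 1.559, -0, 1.092, -0.106], TCP at [266.688, -565.263, 233.661] pointing down, gripper open.
Joint ranges: [-3.1, 3.1], [-0.84, 2.19], [0.05, 2.79], [-1.13, 4.28], [0.06, 2.93], [-2.69, 2.69]. Speed limits (rad/s): [2.22, 2.22, 2.79, 3.14, 3.14, 3.14].

### API

Orientations are given as [roll, pitch, yaw] about the fixed x, y, z axes, in that order (R = Rz(yaw) Ry(pitch) Rx(roll)).
In Python, from cell import env gives the robot as it stands.
- The arm moves only by the shell command python3 -m crank 'ROWS'. ROWS is JSON, a list of rows, each a list of 5 numbers: the shift along the tool's x, y, z in mm, then the turn about the tool's z in degrees, then the finger opening in mm, from 0 to 95.1. In form: [[dx, dy, dz, yaw, grip], ...]. A call has 1 to 10 rows; each row is the pose to reach, as a shift and turn from the pose commanded when the call began, along the tool's axes at that moment; what a row does not reach only later rows make up. A row lasts 1/12 s, in which the tool goes at most 41.7 mm and 7.16 degrees, less where a joint would pass 70% of its speed; a pose out of reach is approached as far as the arm can. A call with a gripper value outside its range is refused whole. The fingers move at their own pace and stop on an object; the grip force is fixed at half the most. Time passes only in rows, so rows that repeat a pose let the fingers close. It gives the time, the measured TCP pose, the force, the opening and the grip force at its end, in the units of the state.
- env.state(): the state, without advancing time (a new reading comes with each control period).
- env.read_camera(name): name is "scene" or "top"; returns a dict with "img" (384x512x3 uint8, blue, green, red), "K" (3x3 intrinsics, pixels), "pose" (4x4, takes a point from camera to world coordinates). Camera axes: x right, y down, z forward; pixel columns grow to the right and rows downward; lengths in mm; the calibration is good to about 2 mm. A picture is of the moment at which its call begins. There is no depth.
- env.job_done(): hands the job in; it is judged then, once.
The state is a dict: "t": time; "joints": joint angles; "qvel": joint speeds; "tau": joint torques, N m; "eef_pos": TCP position; "tcp_rot": TCP orientation; "ft_force": force on the tool from outside, world axes, zero at the start; "moment": the same for the moment, N m; "opening": opening from 0.0 (shut) to 1.0 (fully open); "grip_force": force on a finger pad.
Only numpy, scipy, OpenCV 4.12 (cv2) and the standard library are available. Lean on these libraries where they do the work, as an engineer would, in place of code of your own. Each camera call takes 0.05 s, during which the arm holds its last target. There are 200 camera calls.

## Working session

There is one attempt and no reset: what is moved stays moved. The work goes in short steps, Python scripts to look and compute and a shell command to move; the robot and the scene stay as the last step left them, time stands still between calls to the robot, and variables do not carry over. Pictures are saved under pics/ and viewed, at most 10 in all, crops included, and the job is handed in when it is done.

```bash
ls; mkdir -p pics
python3 - <<'E'
from cell import env
import cv2,pickle
print(env.state(), env.tips_ahead)
d={n:env.read_camera(n) for n in("scene","top")}
pickle.dump(d,open('c0.pkl','wb'))
for n in d: cv2.imwrite(f'pics/{n}0.png',d[n]['img']); print(n,d[n]['K'],d[n]['pose'])
cv2.imwrite('pics/both0.png',cv2.resize(cv2.vconcat([d['scene']['img'],d['top']['img']]),None,fx=.78,fy=.78))
E
```

```text
pics
{'t': 0.0, 'joints': array([-1.23562306e+00,  4.91536435e-01,  1.55946478e+00, -3.03263683e-05,
        1.09171597e+00, -1.05606786e-01]), 'qvel': array([-1.12769665e-03,  1.76337363e-04,  7.71697024e-04,  4.55955407e-05,
        3.78316624e-04,  7.54369232e-04]), 'tau': array([ 2.61375571e-03, -6.12630272e+01, -2.58184236e+01,  6.93884608e-02,
        4.81595763e-02, -3.13860596e-05]), 'eef_pos': array([ 266.58569395, -565.03301231,  233.07083011]), 'tcp_rot': array([-3.14047155e+00, -9.17915368e-05,  4.40794000e-01]), 'ft_force': array([-0.26755773, -0.55173847, -0.18878836]), 'moment': array([ 0.00523142,  0.01890121, -0.00636011]), 'grip_force': 0.0, 'opening': 1.0033019769468097} 19.0
scene [[466.90703971   0.         256.60973292]
 [  0.         466.90703971 198.84946165]
 [  0.           0.           1.        ]] [[ 5.54031756e-03  7.37515536e-01 -6.75307441e-01  1.36497005e+03]
 [ 9.99850501e-01 -1.51469680e-02 -8.33936459e-03 -1.17078388e+02]
 [-1.63792712e-02 -6.75160280e-01 -7.37489197e-01  9.34885769e+02]
 [ 0.00000000e+00  0.00000000e+00  0.00000000e+00  1.00000000e+00]]
top [[382.4223249    0.         259.0979694 ]
 [  0.         382.4223249  186.54117738]
 [  0.           0.           1.        ]] [[-1.37444822e-02 -9.82561708e-01  1.85428096e-01  4.45324891e+02]
 [-9.99655335e-01  1.76510270e-02  1.94332914e-02 -1.24270203e+02]
 [-2.23674043e-02 -1.85097085e-01 -9.82465658e-01  9.20140543e+02]
 [ 0.00000000e+00  0.00000000e+00  0.00000000e+00  1.00000000e+00]]
```

View pics/scene0.png

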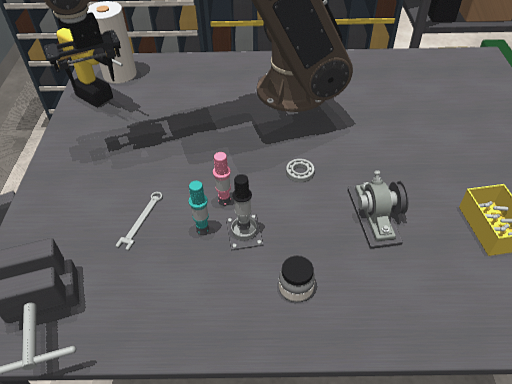

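View pics/top0.png

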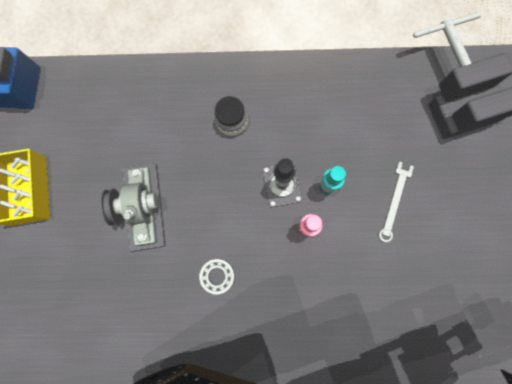

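The only commands are tool shifts and a turn about tool z, so I need to know whether an out-of-reach pose tilts the tool. I'll test that high up, clear of everything.

```bash
python3 -m crank '[[0,0,-40,0,95],[0,0,-80,0,95],[0,0,-120,0,95],[0,40,-120,0,95],[0,80,-120,0,95],[0,120,-120,0,95],[0,160,-120,0,95],[0,200,-120,0,95],[0,240,-120,0,95],[0,280,-120,0,95]]'; python3 -m crank '[[0,40,0,0,95],[0,80,0,0,95],[0,120,0,0,95],[0,160,0,0,95]]'
```

```text
t: 0.93
eef_pos: [376.0, -797.4, 353.2]
tcp_rot: [-3.14, -0.0, 0.441]
ft_force: [0.2, -1.0, 0.7]
opening: 1.001
grip_force: 0.0
t: 1.27
eef_pos: [396.5, -841.2, 320.9]
tcp_rot: [3.124, -0.001, 0.441]
ft_force: [0.3, 0.5, -1.0]
opening: 0.997
grip_force: 0.0
```

```bash
cat > h.py <<'E'
import numpy as np,cv2,pickle
def ray(c,u,v):
    K,P=np.array(c['K']),np.array(c['pose']); d=P[:3,:3]@np.linalg.solve(K,[u,v,1.]); return P[:3,3],d/np.linalg.norm(d)
def plane(c,u,v,z):
    o,d=ray(c,u,v); return o+d*(z-o[2])/d[2]
def tri(c1,p1,c2,p2):
    o1,d1=ray(c1,*p1);o2,d2=ray(c2,*p2)
    s=np.linalg.lstsq(np.c_[d1,-d2],o2-o1,rcond=None)[0];a=o1+s[0]*d1;b=o2+s[1]*d2
    return (a+b)/2,np.linalg.norm(a-b)
def proj(c,p):
    P=np.array(c['pose']);q=np.array(c['K'])@(P[:3,:3].T@(np.array(p,float)-P[:3,3]));return q[:2]/q[2]
E
python3 - <<'E'
import pickle,cv2
d=pickle.load(open('c0.pkl','rb'))
s=d['scene']['img'];t=d['top']['img']
a=cv2.resize(s[140:260,180:300],(400,400),interpolation=3)
b=cv2.resize(s[160:250,330:420],(400,400),interpolation=3)
c=cv2.resize(t[145:245,250:350],(400,400),interpolation=3)[:200*2]
e=cv2.resize(t[155:255,90:190],(400,400),interpolation=3)
cv2.imwrite('pics/crops.png',cv2.resize(cv2.vconcat([cv2.hconcat([a,b]),cv2.hconcat([c,e])]),(600,600)))
E
```

```text
(no output)
```

View pics/crops.png

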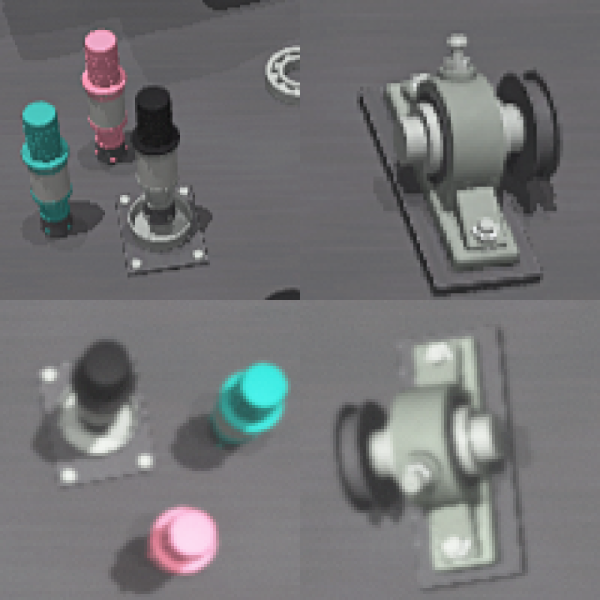

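The crops show the gun meant: black grip and collar, aluminium barrel, parked in the drip-cup holder. It is at scene (241,205) and top (284,172). The pink gun at scene (222,178) and the turquoise one at (198,205) stand free on the bench, so they are decoys. The nipple at scene (377,175) leans toward the robot, with the pulley on its +y side.

The out-of-reach push tilted the tool about 1° outward, so I'll push further.

```bash
python3 -m crank '[[0,200,0,0,95],[0,400,0,0,95],[0,600,0,0,95],[0,600,0,0,95]]'; python3 -m crank '[[0,300,-300,0,95],[0,300,-300,0,95],[0,300,-300,0,95],[0,300,-300,0,95]]';python3 -c "
from cell import env
print(env.state()['joints'])"
```

```text
t: 1.6
eef_pos: [406.6, -862.5, 283.8]
tcp_rot: [3.088, 0.0, 0.441]
ft_force: [0.1, -0.3, 0.4]
opening: 0.999
grip_force: 0.0
t: 1.93
eef_pos: [398.5, -845.2, 350.7]
tcp_rot: [3.058, 0.0, 0.441]
ft_force: [-1.0, -0.2, 0.2]
opening: 1.0
grip_force: 0.0
[-1.20229666  1.0888186   0.04741816  0.00606799  1.9218821  -0.07006098]
```

```bash
python3 -m crank '[[0,-40,0,0,95],[0,-80,0,0,95],[0,-120,0,0,95],[0,-120,0,0,95]]'; python3 -c "
from cell import env
print(env.state()['joints'])"
```

```text
t: 2.27
eef_pos: [364.1, -773.3, 343.1]
tcp_rot: [3.059, 0.0, 0.441]
ft_force: [0.9, -2.6, 0.8]
opening: 1.001
grip_force: 0.0
[-1.20985112  0.7931624   0.70542253  0.00631688  1.56036    -0.0796013 ]
```

Tilt is kept when the arm comes back, so it can be built up by stretching. If the hand is tilted 15° in the lean plane and grips the upright gun, a half turn about tool z will lean the gun 30°. First I'll measure the holder and bearing.

Run:
```python
from h import *
d=pickle.load(open('c0.pkl','rb'));S,T=d['scene'],d['top']
def cents(c,r,th,amin=2):
    u0,v0,u1,v1=r;g=cv2.cvtColor(c['img'],6)[v0:v1,u0:u1]
    bg=cv2.medianBlur(g,15);w=np.clip(g.astype(float)-th,0,None)
    n,l,st,ce=cv2.connectedComponentsWithStats((g>th).astype(np.uint8))
    for i in range(1,n):
        if st[i,4]>=amin:
            y,x=np.nonzero(l==i);ww=w[y,x];print(np.round([u0+(x*ww).sum()/ww.sum(),v0+(y*ww).sum()/ww.sum(),st[i,4]],2))
print('scene holder');cents(S,(224,205,270,255),150)
print('top holder');cents(T,(258,160,306,212),150)
gr=lambda c,r,s:cv2.resize(c['img'][r[1]:r[3],r[0]:r[2]],None,fx=s,fy=s,interpolation=cv2.INTER_CUBIC)
a=gr(T,(102,160,168,256),6);b=gr(S,(346,165,412,255),6);b=cv2.copyMakeBorder(b,0,a.shape[0]-b.shape[0],0,0,0)
im=cv2.convertScaleAbs(cv2.hconcat([a,b]),alpha=1.5)
cv2.imwrite('pics/bear.png',im);print(im.shape)
```

```text
scene holder
[253.11 215.85   9.  ]
[229.28 219.27   9.  ]
[237.   218.18   2.  ]
[234.5 219.5   3. ]
[231.   227.11   3.  ]
[238.31 231.23  62.  ]
[258.86 241.14  10.  ]
[234.01 244.96   9.  ]
top holder
[265.97 169.46  27.  ]
[272.75 178.29  27.  ]
[286.59 189.93 165.  ]
[297.85 198.12  26.  ]
[272.51 202.98  26.  ]
(576, 792, 3)
```

View pics/bear.png

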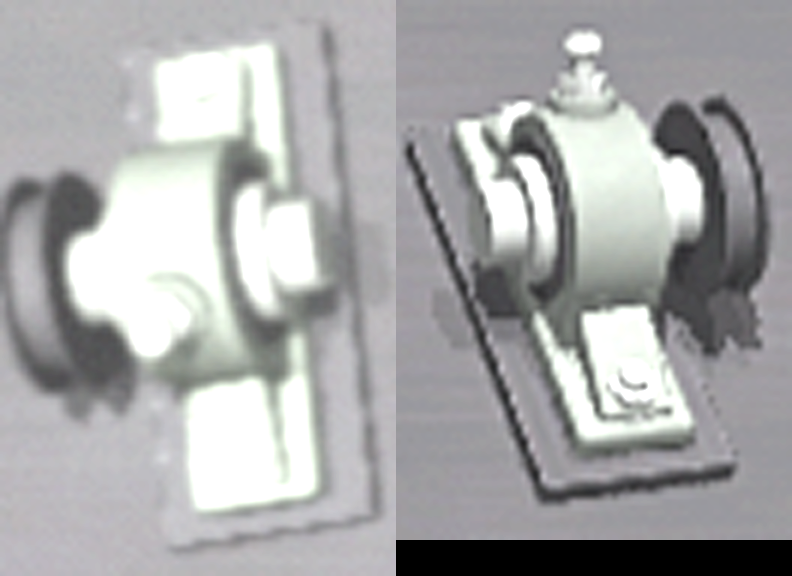

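Both views show the bearing well. In the top view its plate corners are at about (156,164), (165,246) and (130,251), and the nipple head is at about (127,216). In the scene view the nipple head is at about (377,172).

Run:
```python
from h import *
d=pickle.load(open('c0.pkl','rb'));S,T=d['scene'],d['top']
f=lambda x,y,u0,v0:(u0+(x+.5)/6-.5,v0+(y+.5)/6-.5)
t=lambda x,y:f(x,y,102,160); s=lambda x,y:f(x-396,y,346,165)
np.set_printoptions(precision=1,suppress=True)
A,B,C=[plane(T,*t(*p),12) for p in((325,22),(378,515),(172,548))]
D,E_,F=[plane(S,*s(*p),12) for p in((408,130),(541,488),(735,462))]
print('top',A,B,C,np.linalg.norm(A-B),np.linalg.norm(B-C))
print('scene',D,E_,F,np.linalg.norm(D-E_),np.linalg.norm(E_-F))
for p,q in((A,B),(B,C),(D,E_),(E_,F)): print(np.degrees(np.arctan2(*(q-p)[1::-1])))
print('centres',(A+C)/2,(D+F)/2)
print('nipple',tri(S,s(583,43),T,t(150,338)))
print('S@~124',plane(S,*s(583,43),125),'T',plane(T,*t(150,338),125))
# holder
ss=np.array([[253.11,215.85],[229.28,219.27],[258.86,241.14],[234.01,244.96]])
P=np.array([plane(S,*p,8) for p in ss]);print('holder S',P,P.mean(0))
tt=[[265.97,169.46],[297.85,198.12],[272.51,202.98]]
Q=np.array([plane(T,*p,8) for p in tt]);print('holder T',Q,(Q[0]+Q[1])/2)
# gun grip top: dark mask
for c,r,n in((S,(225,170,260,205),'S'),(T,(270,150,300,190),'T')):
    g=c['img'][r[1]:r[3],r[0]:r[2]].max(2);m=(g<45).astype(np.uint8)
    k,l,st,ce=cv2.connectedComponentsWithStats(m);i=1+st[1:,4].argmax();print(n,st[i]+[r[0],r[1],0,0,0],ce[i]+r[:2])
```

```text
top [679.6 147.2  12. ] [479.2 118.9  12. ] [467.6 200.   12. ] 202.3467437240811 81.91598822073257
scene [478.3 121.6  12. ] [681.4 147.9  12. ] [669.6 229.2  12. ] 204.79108065347145 82.13977027155032
-171.9580493968986
98.18593596199212
7.360456561533314
98.24135992623908
centres [573.6 173.6  12. ] [573.9 175.4  12. ]
nipple (array([537.7, 171.3, 124. ]), np.float64(0.05851187350033631))
S@~124 [538.7 170.9 125. ] T [537.6 171.  125. ]
holder S [[ 576.1 -137.     8. ]
 [ 586.5 -198.8    8. ]
 [ 658.9 -122.8    8. ]
 [ 669.6 -184.3    8. ]] [ 622.8 -160.7    8. ]
holder T [[ 659.7 -123.6    8. ]
 [ 587.4 -199.2    8. ]
 [ 576.7 -138.     8. ]] [ 623.6 -161.4    8. ]
S [233 175  19  27 308] [241.6 190.4]
T [281 177   1   1   1] [281. 177.]
```

The numbers agree. Bearing centre is (574,174.5) with yaw 8°, the plate measures 203x82, and the nipple is at about (536.3,170,127). The stud is at (623,-161,45). Next I'll set up a helper that turns a world target into tool-axis shifts, and check the neighbours of the gun.

```bash
cat >> h.py <<'E'
from scipy.spatial.transform import Rotation as Rn
np.set_printoptions(precision=1,suppress=True)
LEAN=np.array([-np.cos(np.radians(8)),-np.sin(np.radians(8)),0]);N=.5*LEAN+[0,0,np.cos(np.pi/6)]
NIP=np.array([536.3,170,127.]);STUD=np.array([623.2,-161,45.])
def status(s):
    R=Rn.from_euler('xyz',s['tcp_rot']).as_matrix();t=-R[:,2]
    lat=np.array([-LEAN[1],LEAN[0],0]);return R,t,t@LEAN/t[2],t@lat/t[2]
def shift(s,target):
    R=Rn.from_euler('xyz',s['tcp_rot']).as_matrix();return R.T@(np.array(target)-s['eef_pos'])
E
python3 - <<'E'
from h import *
from cell import env
d=pickle.load(open('c0.pkl','rb'));T=d['top'];S=d['scene']
print('turq',plane(T,337,173,165),plane(S,196,186,165),'pink',plane(T,313,222,165),plane(S,221,157,165))
s=env.state();R,t,a,l=status(s);print(t,a,l);np.set_printoptions(precision=3)
for p in ((800,112,400),): print(shift(s,p))
E
```

```text
turq [ 612.8 -266.6  165. ] [ 617.1 -265.   165. ] pink [ 514.9 -214.5  165. ] [ 519.8 -211.9  165. ]
[-0.   0.1  1. ] 0.024367668764477914 -0.07942478542127411
[ 771.942 -607.896 -107.855]
```

```bash
python3 -m crank '[[32,-25,-4,0,70],[64,-50,-9,0,70],[96,-75,-13,0,70],[128,-100,-17,0,70],[160,-125,-22,0,70],[192,-150,-26,0,70],[224,-175,-30,0,70],[256,-200,-34,0,70],[288,-225,-39,0,70],[320,-250,-43,0,70]]' | head -3; python3 -m crank '[[32,-25,-4,-7,70],[64,-50,-9,-14,70],[96,-75,-13,-21,70],[128,-100,-17,-28,70],[160,-125,-22,-35,70],[192,-150,-26,-42,70],[224,-175,-30,-49,70],[256,-200,-34,-56,70],[288,-225,-39,-63,70],[320,-250,-43,-70,70]]'|head -3
python3 - <<'E'
from h import *
from cell import env
s=env.state();R,t,a,l=status(s);np.set_printoptions(precision=3,suppress=True);print(t,a,l,s['joints']);print(shift(s,(800,112,400)));print(R.T@[.99,.139,0])
E
```

```text
t: 3.1
eef_pos: [546.6, -407.6, 367.0]
tcp_rot: [3.058, -0.002, 0.441]
t: 3.93
eef_pos: [728.0, -42.6, 390.3]
tcp_rot: [3.111, 0.076, 1.667]
[-0.038  0.072  0.997] 0.027687413574834868 -0.07712566887139395 [-0.126  0.549  1.051 -0.067  1.495 -0.22 ]
[145.791  87.134 -18.15 ]
[0.043 0.998 0.028]
```

```bash
python3 -m crank '[[36,21,-4,0,70],[72,42,-8,0,70],[108,63,-12,0,70],[146,87,-18,0,70],[146,127,-18,0,70],[146,167,-18,0,70],[146,207,-18,0,70],[146,247,-18,0,70],[146,287,-18,0,70],[146,327,-18,0,70]]' | head -3
python3 - <<'E'
from h import *
from cell import env
s=env.state();R,t,a,l=status(s);np.set_printoptions(precision=3,suppress=True);print(a,l,s['joints']);print(R.T@[.99,.139,0])
E
```

```text
t: 4.77
eef_pos: [909.7, 115.9, 366.6]
tcp_rot: [3.094, 0.074, 1.662]
0.04371417224985181 -0.07618004241984798 [ 0.075  1.07   0.05  -0.079  1.972 -0.051]
[0.048 0.998 0.044]
```

```bash
python3 -m crank '[[0,300,-100,0,70],[0,300,-100,0,70],[0,300,-100,0,70],[0,300,-100,0,70],[0,300,-100,0,70]]' | head -3
cat > st.py <<'E'
from h import *
from cell import env
s=env.state();R,t,a,l=status(s);np.set_printoptions(precision=3,suppress=True);print('t,a,l',s['t'],a,l,s['joints'],s['eef_pos'],s['tcp_rot'],s['ft_force']);print('radial in tool',R.T@[.99,.139,0])
E
python3 st.py; python3 -m crank '[[0,300,-300,0,70],[0,300,-300,0,70],[0,300,-300,0,70],[0,300,-300,0,70],[0,300,-300,0,70]]' | head -3
python3 st.py
```

```text
t: 5.18
eef_pos: [919.6, 113.5, 366.8]
tcp_rot: [3.058, 0.074, 1.661]
t,a,l 5.1833 0.08039444980751344 -0.07777390900701503 [ 0.071  1.072  0.047 -0.077  1.936 -0.053] [919.599 113.516 366.791] [3.058 0.074 1.661] [0.463 0.119 0.105]
radial in tool [0.049 0.995 0.08 ]
t: 5.6
eef_pos: [894.7, 113.6, 428.6]
tcp_rot: [3.033, 0.073, 1.662]
t,a,l 5.6 0.10609884193602347 -0.07854932655818236 [ 0.073  1.003  0.047 -0.077  1.98  -0.056] [894.652 113.579 428.621] [3.033 0.073 1.662] [-0.341 -0.418  1.595]
radial in tool [0.049 0.993 0.105]
```

```bash
for i in 1 2; do python3 -m crank '[[0,300,-30,0,70],[0,300,-30,0,70],[0,300,-30,0,70],[0,300,-30,0,70],[0,300,-30,0,70],[0,300,-30,0,70],[0,300,-30,0,70],[0,300,-30,0,70],[0,300,-30,0,70]]' >/dev/null
python3 st.py; done
```

```text
t,a,l 6.35 0.13154541845982434 -0.07938296577688933 [ 0.066  1.061  0.048 -0.073  1.896 -0.057] [928.302 110.197 377.693] [3.007 0.073 1.662] [ 0.23  -0.032  0.762]
radial in tool [0.048 0.99  0.13 ]
t,a,l 7.1 0.16069266268271887 -0.08053624278384569 [ 0.061  1.1    0.048 -0.069  1.828 -0.059] [952.069 107.575 343.35 ] [2.979 0.072 1.662] [ 0.225  1.024 -0.136]
radial in tool [0.048 0.986 0.158]
```

```bash
for i in 1; do python3 -m crank '[[0,300,-150,0,70],[0,300,-150,0,70],[0,300,-150,0,70],[0,300,-150,0,70],[0,300,-150,0,70],[0,300,-150,0,70],[0,300,-150,0,70],[0,300,-150,0,70]]' >/dev/null
python3 st.py; python3 -m crank '[[0,300,0,0,70],[0,300,0,0,70],[0,300,0,0,70],[0,300,0,0,70],[0,300,0,0,70],[0,300,0,0,70]]' >/dev/null
python3 st.py; done
```

```text
t,a,l 7.7667 0.18982594004824085 -0.0816687543368424 [ 0.062  1.056  0.048 -0.068  1.843 -0.061] [941.005 107.698 383.898] [2.951 0.072 1.662] [ 0.633 -0.184  0.938]
radial in tool [0.048 0.981 0.186]
t,a,l 8.2667 0.21833136236853423 -0.082805586825672 [ 0.058  1.098  0.049 -0.064  1.774 -0.061] [965.455 106.04  347.591] [2.924 0.072 1.662] [ 0.282 -0.116 -0.541]
radial in tool [0.048 0.976 0.213]
```

```bash
for i in 1; do python3 -m crank '[[0,300,-150,0,70],[0,300,-150,0,70],[0,300,-150,0,70],[0,300,-150,0,70],[0,300,-150,0,70],[0,300,-150,0,70],[0,300,-150,0,70]]' >/dev/null
python3 st.py; python3 -m crank '[[0,300,0,0,70],[0,300,0,0,70],[0,300,0,0,70],[0,300,0,0,70]]' >/dev/null
python3 st.py; done
```

```text
t,a,l 8.85 0.25064030767405576 -0.08425699946399084 [ 0.06   1.046  0.048 -0.063  1.796 -0.062] [950.831 107.061 396.514] [2.893 0.072 1.662] [ 0.413 -0.422  0.071]
radial in tool [0.048 0.969 0.242]
t,a,l 9.1833 0.2782935810519439 -0.08535639810445567 [ 0.057  1.074  0.049 -0.061  1.741 -0.062] [969.511 106.374 372.789] [2.867 0.072 1.662] [-0.21   0.873 -0.099]
radial in tool [0.048 0.962 0.267]
```

```bash
cat > pl.py <<'E'
from h import *
from cell import env
s=env.state();R,t,a,l=status(s)
# turn (deg about tool z) making tool y horizontal: y' = -sin*x + cos*y
th=np.degrees(np.arctan2(R[2,1],R[2,0]));print('turn options',th,th-180,th+180)
print('dir to gun hover',shift(s,(623,-161,300)))
np.set_printoptions(precision=3,suppress=True)
for k in (th,th-180,th+180):
    R2=R@Rn.from_euler('z',k,degrees=True).as_matrix();print(k,'yaw',Rn.from_matrix(R2).as_euler('xyz'),R2[:,1])
    # best turn psi bringing vertical to N
    ps=np.arange(-360,360,.5);e=[np.degrees(np.arccos((Rn.from_rotvec(-np.radians(p)*t).apply([0,0,1]))@N)) for p in ps]
o=np.argsort(e)[:3];print(ps[o],np.array(e)[o])
E
python3 pl.py
```

```text
turn options 104.8372027001587 -75.1627972998413 284.8372027001587
dir to gun hover [-228.9 -379.8  -14. ]
104.8372027001587 yaw [ 3.142 -0.283 -0.158] [-0.157 -0.988 -0.   ]
-75.1627972998413 yaw [3.142 0.283 2.984] [0.157 0.988 0.   ]
284.8372027001587 yaw [3.142 0.283 2.984] [ 0.157  0.988 -0.   ]
[ 146.  -214.  -214.5] [1.051 1.051 1.058]
```

```bash
python3 -m crank '[[-20,-33,-1,-7,70],[-40,-66,-2,-14,70],[-60,-100,-4,-21,70],[-80,-133,-5,-28,70],[-100,-166,-6,-35,70],[-120,-199,-7,-42,70],[-140,-232,-9,-49,70],[-160,-266,-10,-56,70],[-180,-299,-11,-63,70],[-200,-332,-12,-70,70]]' >/dev/null; python3 st.py; python3 pl.py | head -2
```

```text
t,a,l 10.0167 0.28011917199515907 -0.08547816188441347 [-0.243  0.449  1.428  0.029  0.981 -1.412] [701.207 -99.744 317.493] [3.067 0.275 2.717] [ 1.039 -1.879  0.714]
radial in tool [-0.813  0.516  0.269]
turn options 165.21361518897007 -14.786384811029933 345.21361518897004
dir to gun hover [ 49.  -88.1  -2.2]
```

```bash
python3 -m crank '[[0,0,0,-5,70],[0,0,0,-5,70],[0,0,0,-5,70]]' >/dev/null; python3 st.py; python3 pl.py | head -2
```

```text
t,a,l 10.2667 0.2811869627025228 -0.08580363581056806 [-0.241  0.452  1.421  0.029  0.983 -1.488] [703.611 -99.148 318.319] [3.089 0.281 2.797] [ 0.122 -0.431 -0.509]
radial in tool [-0.85   0.452  0.27 ]
turn options 169.6500856898418 -10.349914310158198 349.65008568984183
dir to gun hover [ 57.9 -85.5  -2.2]
```

```bash
python3 -m crank '[[19,-29,-1,-5,70],[38,-57,-1,-10,70],[58,-86,-2,-10,70],[58,-86,-2,-10,70],[58,-86,-2,-10,70]]' >/dev/null
python3 - <<'E'
from h import *
from cell import env
s=env.state();R,t,a,l=status(s);print(a,l,s['eef_pos'],R[2,1]);print('to grasp',shift(s,(623,-161,172)),shift(s,(623,-161,240)))
c={n:env.read_camera(n) for n in("scene","top")};pickle.dump(c,open('c1.pkl','wb'))
S=c['scene']['img'][60:260,160:330];T=c['top']['img'][90:290,200:370]
cv2.imwrite('pics/hov.png',cv2.resize(cv2.hconcat([S,T]),None,fx=2.3,fy=2.3,interpolation=2))
for n in c:print(n,proj(c[n],s['eef_pos']))
E
```

```text
0.28067396144953355 -0.085736286893166 [ 622.9 -161.9  299.6] 0.0017143396626983672
to grasp [ 36.    0.7 122.4] [16.8  0.9 57.2]
scene [238.  142.2]
top [288.4 150.6]
```

View pics/hov.png

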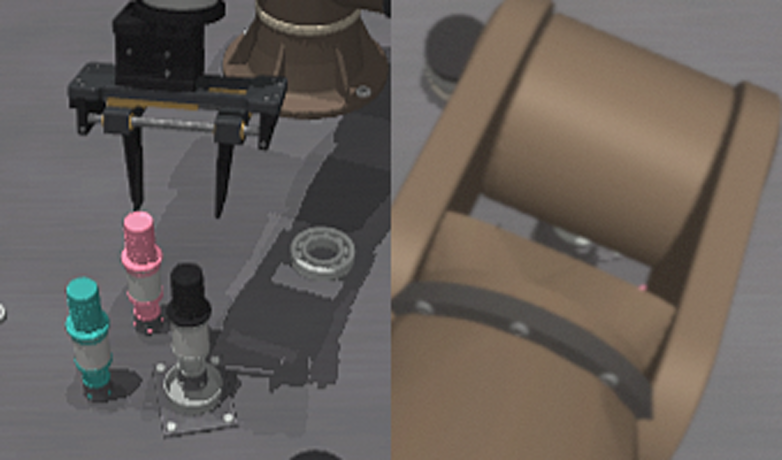

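In the picture the open fingers hang over the black gun, with the tips at crop x 137 and 218 and the gun at x 187. The pink and turquoise guns stand clear to the left. Descending.

```bash
python3 -c "
from h import *
c=pickle.load(open('c1.pkl','rb'));print(proj(c['scene'],(623.2,-161,195)),proj(c['scene'],(623.2,-161,144)))"
python3 -m crank '[[10,0,34,0,70],[20,0,68,0,70],[25,0,85,0,70],[29,1,100,0,70],[33,1,112,0,70],[36,1,122,0,70],[36,1,122,0,70]]'
python3 - <<'E'
from h import *
from cell import env
s=env.state();print(s['eef_pos'],status(s)[2:])
c=env.read_camera("scene");S=c['img'][120:260,190:290]
cv2.imwrite('pics/gr.png',cv2.resize(S,None,fx=4,fy=4,interpolation=2))
E
```

```text
[240.6 178. ] [241.5 193.5]
t: 11.37
eef_pos: [622.9, -159.4, 170.1]
tcp_rot: [3.14, 0.283, 2.983]
ft_force: [0.7, 0.6, -0.6]
opening: 0.734
grip_force: 0.0
[ 622.9 -159.4  170.1] (np.float64(0.27804797280883287), np.float64(-0.08356859289756263))
```

View pics/gr.png

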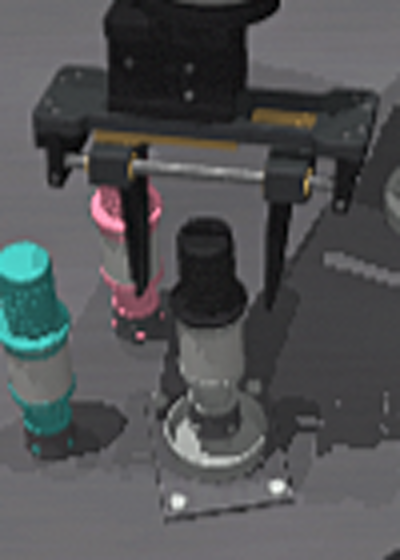

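Fingers straddle the grip evenly, with tips at crop x 143 and 272 and the gun at 207. They stand just above the collar. Closing.

```bash
python3 -m crank '[[0,0,0,0,0],[0,0,0,0,0],[0,0,0,0,0],[0,0,0,0,0],[0,0,0,0,0],[0,0,0,0,0],[0,0,0,0,0],[0,0,0,0,0]]'
python3 - <<'E'
from h import *
from cell import env
s=env.state();print(s['eef_pos'],status(s)[2:]);print('up60',shift(s,s['eef_pos']+[0,0,60]))
E
```

```text
t: 12.08
eef_pos: [622.7, -160.5, 172.6]
tcp_rot: [3.141, 0.286, 2.982]
ft_force: [-0.0, 0.5, 1.7]
opening: 0.329
grip_force: 30.0
[ 622.7 -160.5  172.6] (np.float64(0.28103054615425943), np.float64(-0.08572546283750879))
up60 [-16.9   0.  -57.6]
```

```bash
python3 -m crank '[[-2,0,-7,0,0],[-4,0,-14,0,0],[-6,0,-22,0,0],[-9,0,-30,0,0],[-12,0,-42,0,0],[-16,0,-56,0,0],[-20,0,-70,0,0],[-24,0,-83,0,0],[-28,0,-96,0,0],[-28,0,-96,0,0]]'
python3 - <<'E'
from h import *
from cell import env
s=env.state();R,t,a,l=status(s);print(a,l)
c=env.read_camera("scene");pickle.dump(c,open('c2.pkl','wb'));S=c['img'][60:260,190:330]
cv2.imwrite('pics/up.png',cv2.resize(S,None,fx=3,fy=3,interpolation=2))
p=s['eef_pos'];print([proj(c,p+[0,0,k]) for k in(-140,-125,-31,0,25)])
E
```

```text
t: 12.92
eef_pos: [623.3, -160.8, 276.3]
tcp_rot: [-3.141, 0.291, 2.983]
ft_force: [0.5, -0.3, -5.1]
opening: 0.331
grip_force: 30.0
0.2858166083754359 -0.08848463852718415
[array([241.7, 195.8]), array([241.5, 191.4]), array([239.7, 161.5]), array([239.1, 150.7]), array([238.5, 141.7])]
```

View pics/up.png

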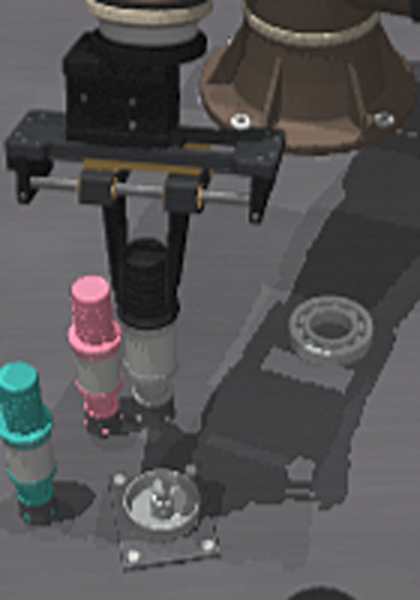

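The gun is off the stud and hangs straight from the fingers, with its mouth at crop (152,415); the empty stud is at (160,497). Now I'll move to the pre-dock point while turning +146° to lean the gun.

```bash
cat > g.py <<'E'
from h import *
import sys
from cell import env
s=env.state();R,t,a,l=status(s)
R0=Rn.from_euler('xyz',[3.141,.2865,2.982]).as_matrix();gt=R0.T@[0,0,1]   # gun axis in tool (upright at grasp)
if len(sys.argv)>2: gt=Rn.from_rotvec([0,np.radians(float(sys.argv[2])),0]).apply(gt)
g=R@gt
ps=np.arange(-200,200,.5);e=[np.degrees(np.arccos(min(1,R@Rn.from_euler('z',p,degrees=True).apply(gt)@N))) for p in ps];i=np.argmin(e)
print('t',s['t'],'pos',s['eef_pos'],'a,l %.3f %.3f'%(a,l),'gun ang to N',np.degrees(np.arccos(g@N)),'turn',ps[i],'leaves',e[i],'j',s['joints'].round(2))
k=float(sys.argv[1]);print('shift to NIP+N*%g'%k,shift(s,NIP+N*k),'unit -N in tool',(R.T@-N).round(3))
E
python3 g.py 170
```

```text
t 12.9667 pos [ 622.8 -160.7  274.4] a,l 0.284 -0.087 gun ang to N 29.888049920949914 turn 145.5 leaves 1.486232673850151 j [-0.4  0.4  1.6  0.1  0.8 -1.8]
shift to NIP+N*170 [210.  287.8 -62.2] unit -N in tool [-0.2  0.1  1. ]
```

```bash
python3 -m crank '[[0,0,-20,7,0],[20,27,-25,14,0],[40,54,-32,21,0],[60,82,-38,28,0],[81,111,-44,35,0],[102,140,-48,42,0],[123,169,-52,49,0],[144,198,-55,56,0],[165,227,-58,63,0],[186,256,-60,70,0]]'; python3 g.py 170
```

```text
t: 13.8
eef_pos: [476.4, 109.9, 279.0]
tcp_rot: [2.884, 0.122, 1.848]
ft_force: [0.3, 1.2, -6.0]
opening: 0.332
grip_force: 30.0
t 13.8 pos [476.4 109.9 279. ] a,l 0.280 -0.085 gun ang to N 20.516471848339553 turn 82.0 leaves 1.3069010671871233 j [ 0.1  0.2  2.  -0.1  0.7 -0.1]
shift to NIP+N*170 [53.2 -9.4 -4.3] unit -N in tool [0.  0.3 1. ]
```

```bash
python3 -m crank '[[0,0,-15,7,0],[0,0,-20,14,0],[0,0,-20,21,0],[0,0,-20,28,0],[0,0,-20,35,0],[0,0,-20,42,0],[10,-2,-20,49,0],[20,-4,-20,56,0],[36,-6,-20,63,0],[53,-9,-20,70,0]]'|head -1; python3 -m crank '[[0,0,0,6,0],[0,0,0,12,0],[0,0,0,12,0],[0,0,0,12,0]]'; python3 g.py 170;  python3 - <<'E'
from h import *
from cell import env
s=env.state()
c={n:env.read_camera(n) for n in("scene","top")};pickle.dump(c,open('c3.pkl','wb'))
S=c['scene']['img'][90:240,310:430];T=c['top']['img'][130:280,60:230]
cv2.imwrite('pics/pre.png',cv2.resize(cv2.convertScaleAbs(cv2.hconcat([S,T]),alpha=1.4),None,fx=2.7,fy=2.7,interpolation=2))
E
```

```text
t: 14.63
t: 14.97
eef_pos: [449.0, 157.4, 289.5]
tcp_rot: [2.979, -0.234, 0.46]
ft_force: [0.9, -0.0, -5.1]
opening: 0.331
grip_force: 30.0
t 14.9667 pos [449.  157.4 289.5] a,l 0.279 -0.085 gun ang to N 1.286585421393019 turn 0.5 leaves 1.2854243252516715 j [ 0.3  0.1  2.  -0.2  0.8  1.5]
shift to NIP+N*170 [-0.4 -1.9 15.5] unit -N in tool [0.3 0.  1. ]
```

View pics/pre.png

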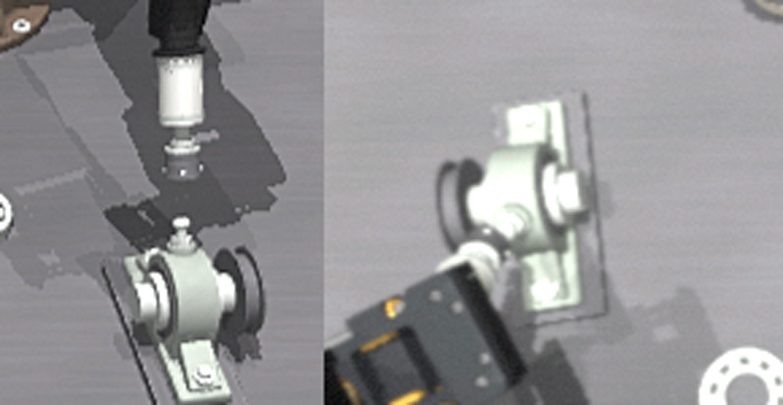

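Both views show the gun leaning in line with the nipple. In the scene crop the mouth is at (182,170) and the nipple at (181,220). I'll compare the measured points with the prediction.

Run:
```python
from h import *
from cell import env
s=env.state();R,t,a,l=status(s)
R0=Rn.from_euler('xyz',[3.141,.2865,2.982]).as_matrix();g=R@R0.T@[0,0,1];print(g,N)
c=pickle.load(open('c3.pkl','rb'));p=s['eef_pos'];print(p)
for n,r in(('scene',(310,90,0)),('top',(60,130,324))):
    for k in(-15,10,64,96): 
        q=proj(c[n],p+g*(k-127.6));print(n,k,q,'crop',(q-r[:2])*2.7+[r[2],0])
    print('nip',(proj(c[n],NIP)-r[:2])*2.7+[r[2],0])
# barrel/coupler bright mask centreline in scene: row midpoints
im=c['scene']['img'];gy=cv2.cvtColor(im,6)
for v in list(range(112,136,4))+[144,146,148,150,152,154,170,172]:
    row=gy[v,355:400].astype(float);m=np.nonzero(row>110)[0]+355
    print(v,m.min() if len(m) else None,m.max() if len(m) else None)
```

```text
[-0.5 -0.1  0.9] [-0.5 -0.1  0.9]
[449.2 157.2 289.6]
scene -15 [377.7 154.4] crop [182.7 173.8]
scene 10 [377.4 144.2] crop [182.  146.3]
scene 64 [376.9 121.8] crop [180.6  85.8]
scene 96 [376.6 108.2] crop [179.7  49.1]
nip [179.1 217.3]
top -15 [119.5 221.3] crop [484.7 246.4]
top 10 [116.  226.8] crop [475.1 261.4]
top 64 [107.5 240.1] crop [452.2 297.4]
top 96 [101.8 249. ] crop [436.9 321.3]
nip [504.  233.3]
112 373 384
116 370 384
120 370 384
124 370 384
128 370 384
132 370 384
144 371 383
146 373 381
148 None None
150 None None
152 384 384
154 377 378
170 378 378
172 374 379
```

```bash
sed -i 's/NIP=np.array(.*;STUD/NIP=np.array([536.5,170.8,127.]);STUD/' h.py; python3 g.py 147
```

```text
t 15.0667 pos [449.2 157.2 289.6] a,l 0.280 -0.086 gun ang to N 1.3003475477458952 turn 0.0 leaves 1.3003475477458952 j [ 0.3  0.1  2.  -0.2  0.8  1.5]
shift to NIP+N*147 [ 5.9 -2.7 37.8] unit -N in tool [0.3 0.  1. ]
```

```bash
python3 -m crank '[[1,-1,8,0,0],[2,-2,16,0,0],[4,-3,26,0,0],[6,-3,38,0,0],[6,-3,38,0,0],[6,-3,38,0,0]]'; python3 g.py 127.6
python3 - <<'E'
from h import *
from cell import env
s=env.state();R,t,a,l=status(s)
R0=Rn.from_euler('xyz',[3.141,.2865,2.982]).as_matrix();g=R@R0.T@[0,0,1]
c={n:env.read_camera(n) for n in("scene","top")};pickle.dump(c,open('c4.pkl','wb'))
z=[]
for n,r in(('scene',(347,125,407,215)),('top',(95,185,155,275))):
    im=cv2.resize(cv2.convertScaleAbs(c[n]['img'][r[1]:r[3],r[0]:r[2]],alpha=1.4),None,fx=6.5,fy=6.5,interpolation=2)
    for p,col in((s['eef_pos']+g*(-142.6),(0,0,255)),(NIP,(0,255,0)),(s['eef_pos']-g*60,(255,0,0))):
        q=(proj(c[n],p)-r[:2]+.5)*6.5;cv2.circle(im,tuple(int(x) for x in q),3,col,-1)
    z.append(im)
cv2.imwrite('pics/near.png',cv2.hconcat(z))
E
```

```text
t: 15.57
eef_pos: [463.8, 160.9, 253.2]
tcp_rot: [2.98, -0.233, 0.457]
ft_force: [-0.3, -0.3, -5.7]
opening: 0.323
grip_force: 30.0
t 15.5667 pos [463.8 160.9 253.2] a,l 0.278 -0.086 gun ang to N 1.1968974333221103 turn 0.0 leaves 1.1968974333221103 j [ 0.3  0.2  2.  -0.2  0.7  1.5]
shift to NIP+N*127.6 [ 5.1  0.4 17.6] unit -N in tool [0.3 0.  1. ]
```

View pics/near.png

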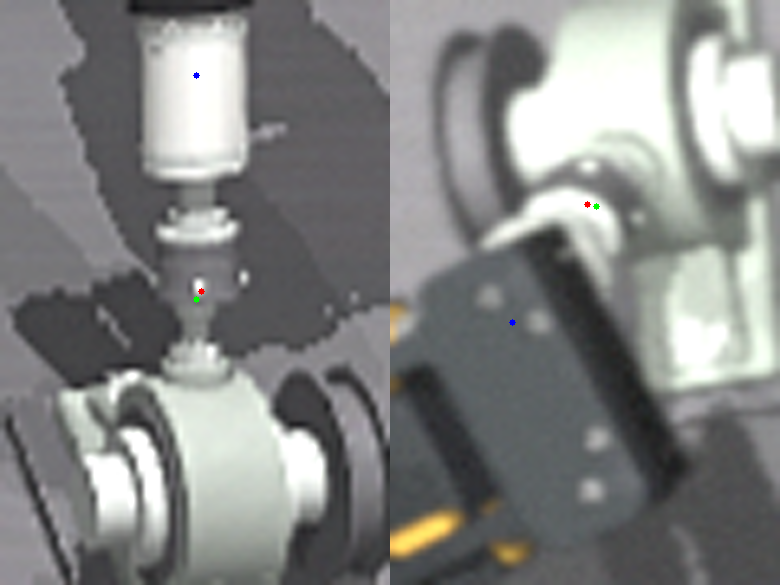

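Scene crop: the coupler (centre x≈200) sits over the nipple neck (x≈197), aligned to within about 1 mm, and the barrel is square to it. Pressing on slowly.

```bash
python3 -m crank '[[0.6,0,2,0,0],[1.2,0,4,0,0],[1.7,0,6,0,0],[2.3,0,8,0,0],[2.9,0,10,0,0],[3.5,0,12,0,0],[3.5,0,12,0,0]]'|grep -E 'pos|force|rot'; python3 g.py 127.6;  python3 -m crank '[[0.6,0,2,0,0],[1.2,0,4,0,0],[1.7,0,6,0,0],[1.7,0,6,0,0]]'|grep -E 'pos|force|rot'; python3 g.py 127.6; python3 -c "
from h import *
from cell import env
s=env.state();R=status(s)[0];print((R.T@(-N)*10).round(3), s['ft_force']@N,s['moment'].round(3))"
```

```text
eef_pos: [470.0, 161.9, 243.7]
tcp_rot: [2.979, -0.235, 0.457]
ft_force: [-7.2, -1.4, 3.7]
grip_force: 30.0
t 16.25 pos [470.  161.9 243.7] a,l 0.280 -0.086 gun ang to N 1.2948239020347636 turn 0.0 leaves 1.2948239020347636 j [ 0.3  0.2  2.  -0.2  0.7  1.5]
shift to NIP+N*127.6 [1.5 0.3 6.9] unit -N in tool [ 0.3 -0.   1. ]
eef_pos: [473.1, 162.4, 238.6]
tcp_rot: [2.979, -0.235, 0.457]
ft_force: [-8.7, -1.9, 6.8]
grip_force: 30.0
t 16.5833 pos [473.1 162.4 238.6] a,l 0.280 -0.086 gun ang to N 1.310048616995223 turn 0.0 leaves 1.310048616995223 j [ 0.3  0.2  2.  -0.2  0.7  1.5]
shift to NIP+N*127.6 [-0.3  0.3  1.1] unit -N in tool [ 0.3 -0.   1. ]
[ 2.6 -0.   9.7] 10.345316425587686 [-0.3  1.6 -0.1]
```

```bash
python3 -m crank '[[0.5,0,2,0,0],[1.1,0,4,0,0],[1.6,0,6,0,0],[1.6,0,6,0,0]]'|grep -E 'pos|force|rot'
python3 - <<'E'
from h import *
from cell import env
s=env.state();R,t,a,l=status(s);print((s['ft_force']+[0,0,5.3])@N,(s['eef_pos']-NIP)@N,s['eef_pos']-NIP-N*((s['eef_pos']-NIP)@N))
for f in('c4.pkl',None):
    c=pickle.load(open(f,'rb'))['scene'] if f else env.read_camera('scene')
    g=cv2.cvtColor(c['img'],6)
    u=377
    print([(v,int(g[v,374:381].mean())) for v in range(140,185)])
pickle.dump(c,open('c5.pkl','wb'))
E
```

```text
eef_pos: [476.2, 162.8, 233.3]
tcp_rot: [2.979, -0.235, 0.457]
ft_force: [-9.9, -1.1, 7.6]
grip_force: 30.0
16.14050795710374 122.52832462969302 [0.3 0.6 0.2]
[(140, 181), (141, 180), (142, 180), (143, 181), (144, 180), (145, 180), (146, 179), (147, 181), (148, 172), (149, 156), (150, 153), (151, 174), (152, 123), (153, 77), (154, 83), (155, 83), (156, 79), (157, 110), (158, 141), (159, 144), (160, 154), (161, 158), (162, 110), (163, 75), (164, 78), (165, 86), (166, 84), (167, 82), (168, 103), (169, 103), (170, 92), (171, 82), (172, 88), (173, 84), (174, 73), (175, 74), (176, 73), (177, 87), (178, 136), (179, 141), (180, 138), (181, 149), (182, 132), (183, 119), (184, 126)]
[(140, 155), (141, 172), (142, 182), (143, 182), (144, 182), (145, 182), (146, 182), (147, 181), (148, 182), (149, 181), (150, 181), (151, 181), (152, 181), (153, 180), (154, 180), (155, 180), (156, 182), (157, 179), (158, 163), (159, 152), (160, 171), (161, 135), (162, 89), (163, 82), (164, 143), (165, 120), (166, 80), (167, 79), (168, 80), (169, 83), (170, 84), (171, 94), (172, 103), (173, 96), (174, 84), (175, 77), (176, 76), (177, 82), (178, 85), (179, 95), (180, 119), (181, 148), (182, 133), (183, 120), (184, 127)]
```

```bash
cat > f.py <<'E'
from h import *
from cell import env
s=env.state();R,t,a,l=status(s);print('F',(s['ft_force']+[0,0,5.3])@N,'k',(s['eef_pos']-NIP)@N,'ft',s['ft_force'],'M',s['moment'],'t',s['t'],'op',s['opening'])
g=cv2.cvtColor(env.read_camera('scene')['img'],6);print([(v,int(g[v,374:381].mean())) for v in range(157,183)])
E
python3 -m crank '[[0.5,0,2,0,0],[1.1,0,4,0,0],[1.1,0,4,0,0],[1.1,0,4,0,0]]'>/dev/null; python3 f.py;python3 -m crank '[[0.5,0,2,0,0],[1.1,0,4,0,0],[1.1,0,4,0,0],[1.1,0,4,0,0]]'>/dev/null; python3 f.py
```

```text
F 14.327414169448023 k 118.52800395449971 ft [-7.7 -1.1  6.7] M [-0.3  1.3 -0.1] t 17.3 op 0.3301377540875211
[(157, 180), (158, 181), (159, 173), (160, 157), (161, 154), (162, 168), (163, 119), (164, 77), (165, 83), (166, 110), (167, 141), (168, 158), (169, 113), (170, 76), (171, 79), (172, 86), (173, 85), (174, 82), (175, 102), (176, 103), (177, 91), (178, 78), (179, 86), (180, 87), (181, 113), (182, 123)]
F 16.299778170716074 k 114.38635389361293 ft [-8.4 -1.3  8.6] M [-0.3  1.4 -0.1] t 17.6833 op 0.33286358088902046
[(157, 180), (158, 179), (159, 180), (160, 182), (161, 166), (162, 153), (163, 166), (164, 136), (165, 93), (166, 82), (167, 112), (168, 154), (169, 115), (170, 76), (171, 79), (172, 86), (173, 84), (174, 82), (175, 102), (176, 103), (177, 91), (178, 79), (179, 86), (180, 86), (181, 113), (182, 124)]
```

The force dropped from 16 to 14 N as the coupler jumped about 3 px and then stayed put, so it has snapped on. The gap is still about half open, so I'll push on along the axis.

```bash
python3 -m crank '[[0.5,0,2,0,0],[1.1,0,4,0,0],[1.1,0,4,0,0],[1.1,0,4,0,0]]'>/dev/null; python3 f.py;python3 -m crank '[[0.5,0,2,0,0],[0.8,0,3,0,0],[0.8,0,3,0,0],[0.8,0,3,0,0]]'>/dev/null; python3 f.py
```

```text
F 28.467995386062615 k 111.11183850997531 ft [-13.9  -0.6  19.6] M [0.1 1.8 0.1] t 18.0667 op 0.33019978847965314
[(157, 180), (158, 179), (159, 179), (160, 180), (161, 181), (162, 168), (163, 154), (164, 163), (165, 147), (166, 101), (167, 80), (168, 144), (169, 118), (170, 78), (171, 79), (172, 86), (173, 85), (174, 83), (175, 104), (176, 105), (177, 91), (178, 83), (179, 88), (180, 87), (181, 113), (182, 123)]
F 41.02474393667518 k 108.77028733511554 ft [-19.9   0.9  30.8] M [0.4 1.8 0.1] t 18.45 op 0.3314398998407303
[(157, 180), (158, 180), (159, 179), (160, 180), (161, 181), (162, 169), (163, 155), (164, 164), (165, 148), (166, 102), (167, 81), (168, 145), (169, 119), (170, 79), (171, 79), (172, 84), (173, 84), (174, 82), (175, 104), (176, 106), (177, 92), (178, 83), (179, 88), (180, 87), (181, 113), (182, 123)]
```

The image stayed unchanged while the force rose from 28 to 41 N, and k=111 matches 127.6−16, so the gun is at its end stop. I'll relax the push a little and take a last look.

```bash
python3 -m crank '[[-0.4,0,-1.5,0,0],[-0.4,0,-1.5,0,0],[-0.4,0,-1.5,0,0],[-0.4,0,-1.5,0,0]]'>/dev/null; python3 f.py; python3 st.py
python3 - <<'E'
from h import *
from cell import env
s=env.state();z=[]
for n,r in(('scene',(347,125,407,215)),('top',(75,185,155,275))):
    c=env.read_camera(n)
    im=cv2.resize(cv2.convertScaleAbs(c['img'][r[1]:r[3],r[0]:r[2]],alpha=1.4),None,fx=5.5,fy=5.5,interpolation=2)
    for k,col in((-15,(0,0,255)),(0,(0,255,0)),(78,(255,0,0))):
        q=(proj(c,NIP+k*N)-r[:2]+.5)*5.5;cv2.circle(im,tuple(int(x) for x in q),2,col,-1)
    z.append(im)
cv2.imwrite('pics/end.png',cv2.hconcat(z))
g=cv2.cvtColor(env.read_camera('scene')['img'],6)
for v in range(128,162,4):
    m=np.nonzero(g[v,355:400]>120)[0]+355;print(v,m.min() if len(m) else 0,m.max() if len(m) else 0,end='; ')
E
```

```text
F 19.11610395834026 k 109.02326551253023 ft [-7.9  2.9 12.5] M [0.6 0.6 0.2] t 18.8333 op 0.33366994810807454
[(157, 180), (158, 180), (159, 179), (160, 180), (161, 182), (162, 167), (163, 153), (164, 165), (165, 141), (166, 96), (167, 89), (168, 147), (169, 115), (170, 76), (171, 79), (172, 86), (173, 85), (174, 83), (175, 106), (176, 106), (177, 91), (178, 79), (179, 86), (180, 86), (181, 115), (182, 124)]
t,a,l 18.8833 0.2852737406507845 -0.08448235738548274 [ 0.254  0.27   1.999 -0.195  0.614  1.532] [484.433 164.552 222.618] [ 2.979 -0.24   0.457] [-7.275  2.574 11.6  ]
radial in tool [0.922 0.271 0.273]
128 0 0; 132 0 0; 136 0 0; 140 0 0; 144 371 384; 148 370 384; 152 370 384; 156 370 383; 160 370 384;
```

View pics/end.png

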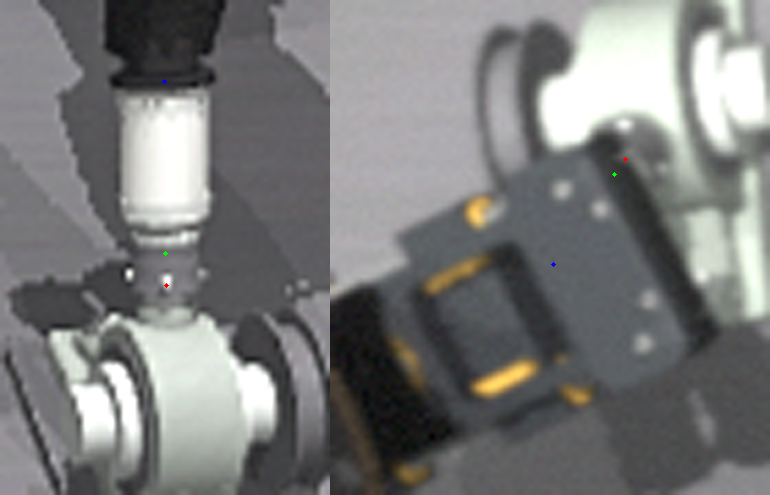

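The coupler sits on the nipple with the barrel closed down onto it. The collar/barrel boundary is at (163,85) against a predicted (165,81), so the gun stands about 1.3° too upright, which is in tolerance. I'll trim the sideways drift and check the force.

```bash
python3 -c "
from h import *
from cell import env
s=env.state();R=status(s)[0];e=s['eef_pos']-NIP;e-=N*(e@N);print(e,'trim in tool',R.T@-e)"
```

```text
[1.9 1.3 1.2] trim in tool [-2.5  0.3  0.7]
```

```bash
python3 -m crank '[[-0.7,0.1,0.2,0,0],[-1.4,0.2,0.4,0,0],[-2,0.3,0.6,0,0],[-2,0.3,0.6,0,0],[-2,0.3,0.6,0,0],[-2,0.3,0.6,0,0]]' | grep -E 'grip'; python3 f.py; python3 -c "
from h import *
from cell import env
s=env.state();R=status(s)[0];e=s['eef_pos']-NIP;e-=N*(e@N);print(e,status(s)[2:],abs(s['qvel']).max())"
```

```text
grip_force: 30.0
F 19.79061870867592 k 108.9849911631087 ft [-6.5  2.1 14. ] M [0.8 0.5 0.2] t 19.5333 op 0.3288546001993715
[(157, 181), (158, 180), (159, 180), (160, 180), (161, 182), (162, 165), (163, 155), (164, 169), (165, 132), (166, 86), (167, 102), (168, 141), (169, 107), (170, 77), (171, 80), (172, 88), (173, 86), (174, 83), (175, 114), (176, 106), (177, 91), (178, 86), (179, 88), (180, 85), (181, 120), (182, 127)]
[0.7 0.3 0.4] (np.float64(0.2861105533049249), np.float64(-0.08434361105105039)) 0.002126467193330674
```

```bash
python3 -m crank '[[0.1,0,0.5,0,0],[0.1,0,0.5,0,0],[0.1,0,0.5,0,0],[0.1,0,0.5,0,0]]' | grep -E 'force'; python3 f.py | head -1; python3 -c "
from cell import env
print(env.job_done())"
```

```text
ft_force: [-9.6, 2.2, 18.7]
grip_force: 30.0
F 25.33911593074116 k 108.91802786202132 ft [-9.6  2.2 18.7] M [0.6 0.8 0.2] t 19.9167 op 0.3336177195541259
the job is handed in; nothing more can be done
None
```

I handed the job in at about 20 s of the 48 s limit, with no verdict returned. By my measurements the coupler is snapped onto the nipple, the gun is at its end stop within about 1–2° of square, and the hand still holds it at 30 N grip and about 25 N push. One thing could count against the run: joint 3 read 0.047 rad against its 0.05 limit while I stretched the arm to tilt the hand.

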